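Empty the cup and return cup, whetstone and dresser to their own bays

TASK

Clear the grinding bench: tip all six steel balls out of the metal cup into the white tub, then stand the emptied cup upright in its own bay of the wooden caddy, the one whose label shows a disc. Lay the whetstone flat and lengthwise in the bay labelled with a bar, and the wheel dresser flat and lengthwise in the bay labelled with a T; the whetstone is brittle, so set it down gently, never drop it. Keep the tub standing and leave the bottle, the glass and the screwdriver where they are.

Things in the scene. Friction and masses are not known exactly. Their poses are not given: they have to be found in the camera images.
- caddy: fixed plywood caddy. Origin: underside, centre of its middle bay. Three equal open bays side by side along y (centres -106, 0, +106 mm), each 155 mm long (x) and 100 mm wide inside, floor 5 mm and wall tops 22 mm above the bench, walls 6 mm. At its +x end a solid ledge (66 mm deep, top at 22 mm) holds one white label per bay; which label is at which bay varies
- label_cup: white 56 x 75 mm label, 2 mm thick, with a dark disc 44 mm across, fixed on the ledge at the +x end of the cup's bay; origin underside centre, axes as the caddy's
- label_whetstone: same white label with a dark bar (50 x 19 mm), for the whetstone's bay; axes as the caddy's
- label_dresser: same white label with a dark T, for the dresser's bay; axes as the caddy's
- cup_bay (a point): centre of the floor of the bay that belongs to the disc label (117 mm towards -x of that label's centre); x along the bay, y across it, z up
- whetstone_bay (a point): centre of the floor of the bay that belongs to the bar label; x along the bay, y across it, z up
- dresser_bay (a point): centre of the floor of the bay that belongs to the T label; x along the bay, y across it, z up
- cup: round aluminium cup, open top, 60 mm high, outer diameter 48 mm at the foot widening evenly to 69 mm at the rim, wall 3 mm, floor 4 mm, 120 g empty; origin underside centre, z up along its axis. Starts upright on the bench with the six steel balls in it; they come out once it is tipped some 10 to 20 degrees past level
- cup_mouth (a point): centre of the cup's mouth, on its axis, level with the rim
- whetstone: grey rectangular sharpening stone 110 x 40 x 28 mm, about 270 g, lying flat on the bench; origin underside centre, x along its length, y across its width
- dresser: T-shaped steel grinding-wheel dresser lying flat, 125 mm long, about 300 g: dark straight handle 24 mm wide and 24 mm high from x = -62 to +37 mm, bright cross head 60 mm wide (y) and 26 mm high from x = +36 to +62 mm; origin on its underside at mid length, x along the handle towards the head. Centre of mass near x = +13 mm
- tub: white plastic tub, open top, 70 mm high, outer diameter 110 mm at the foot and 124 mm at the rim, wall 4 mm, floor 5 mm, 400 g, loose, standing on the bench; origin underside centre, z up
- ball0: one of six identical bare smooth steel bearing balls, 16 mm across, 17 g; origin at its centre
- ball1: one of six identical bare smooth steel bearing balls, 16 mm across, 17 g; origin at its centre
- ball2: one of six identical bare smooth steel bearing balls, 16 mm across, 17 g; origin at its centre
- ball3: one of six identical bare smooth steel bearing balls, 16 mm across, 17 g; origin at its centre
- ball4: one of six identical bare smooth steel bearing balls, 16 mm across, 17 g; origin at its centre
- ball5: one of six identical bare smooth steel bearing balls, 16 mm across, 17 g; origin at its centre
- bottle: clear closed bottle with an orange cap, 72 mm across, 200 mm high, loose; origin underside centre. Bystander
- glass: drinking glass, rim 68 mm across, 85 mm high, loose; origin underside centre. Bystander
- screwdriver: blue-handled screwdriver 200 mm long lying on the bench, loose; origin under its mid length, x towards the tip. Bystander

How it is judged:
On the way, in this order (a step that is already met when the one before it is completed fails the run):
1. all six balls are in the tub, poured from the cup (horizontal distance between each of ball0, ball1, ball2, ball3, ball4, ball5 and tub below 0.06 m and z of each of ball0, ball1, ball2, ball3, ball4, ball5 in the frame of tub below 0.07 m and angle between tub's own z axis and vertical below 0.1 rad), for 0.2 s.
2. the emptied cup stands upright in its own bay (x of cup in the frame of cup_bay between -0.056 and 0.056 m and y of cup in the frame of cup_bay between -0.03 and 0.03 m and z of cup in the frame of cup_bay between -0.004 and 0.006 m and angle between cup's own z axis and vertical below 0.1 rad and linear speed of cup below 0.02 m/s), for 0.2 s.
At the end, for the whole second after the job is handed in: All six balls lie in the upright tub. Cup upright (within 6 degrees) on the floor of the disc-labelled bay; whetstone flat in the bar-labelled bay and dresser flat in the T-labelled bay, each within 20 degrees of lengthwise, either way round. All inside their bay walls, at rest (all of step 1 and all of step 2 and x of whetstone in the frame of whetstone_bay between -0.03 and 0.03 m and y of whetstone in the frame of whetstone_bay between -0.036 and 0.036 m and z of whetstone in the frame of whetstone_bay between -0.004 and 0.006 m and angle between each of whetstone, dresser's own z axis and vertical below 0.1 rad and linear speed of each of whetstone, dresser below 0.02 m/s and angle between the x axis of whetstone and the x axis of whetstone_bay, either way round below 0.35 rad and x of dresser in the frame of dresser_bay between -0.022 and 0.022 m and y of dresser in the frame of dresser_bay between -0.03 and 0.03 m and z of dresser in the frame of dresser_bay between -0.004 and 0.006 m and angle between the x axis of dresser and the x axis of dresser_bay, either way round below 0.35 rad); the robot touches nothing.
It fails at once if the bottle is moved by more than 40 mm or tipped (distance of bottle from where it was at the start of the episode above 0.04 m or angle between bottle's own z axis and vertical above 0.3 rad).
It fails at once if the glass is moved by more than 40 mm or tipped (distance of glass from where it was at the start of the episode above 0.04 m or angle between glass's own z axis and vertical above 0.3 rad).
It fails at once if the screwdriver is moved by more than 40 mm (distance of screwdriver from where it was at the start of the episode above 0.04 m).
It fails at once if the whetstone is dropped or slammed into its bay (still faster than 0.45 m/s within 30 mm of the bay floor) (horizontal distance between whetstone and whetstone_bay below 0.06 m and z of whetstone in the frame of whetstone_bay below 0.03 m and linear speed of whetstone above 0.45 m/s).
It also fails if it takes over 72 s, if anything falls off the work surface, if the arm or the gripper's body presses on something with over 40 N, if the wrist force passes 120 N, or if a joint passes its speed limit or range.

ROBOT

A 6-joint arm with a two-finger parallel gripper is mounted at the origin on the work surface. World frame = base frame: x ahead of the robot, y to its left, z up, the work surface at z = 0. Lengths are in m, angles in rad, forces in N, time in s.
With the tool pointing down it reaches from about 0.35 to 0.85 m from the base axis. Payload 8.1 kg.
Tool frame: the origin (TCP) lies at the very end of the fingers, on their centre line; the grasp point (between the pads) lies 19 mm behind it (robot.pinch_z is the distance from the TCP to the grasp point, in m); y points along the fingers, x is the direction in which the jaws open and shut, and the axes are right-handed (so a half turn about y gives the same grasp; the last joint's range is limited). The gripper opens to 93 mm and grips with 3 to 60 N. Pads are 15 mm wide; open, the fingers measure 128 mm over their backs; the gripper's body (75 mm by 188 mm) begins 65 mm behind the grasp point.
Start: joints at [-1.215, 0.13, 1.488, -0, 1.523, -0.085], TCP at [0.256, -0.543, 0.219] pointing down, gripper open.
Joint ranges: [-2.96, 2.96], [-0.89, 2.26], [0.02, 2.5], [-1.34, 4.48], [0, 2.73], [-2.66, 2.66]. Speed limits (rad/s): [2.39, 2.39, 2.79, 3.14, 3.14, 3.14].

INTERFACE

Orientations are given as a rotation vector (axis times angle).
In Python, from plant import robot gives the robot as it stands.
- The arm moves only by the shell command python3 -m inch 'ROWS' [FORCE]. ROWS is JSON, a list of rows, each a list of 5 numbers: the closure, from -1 (fully open) to 1 (shut), then the shift along the world's x, y, z in m, then the turn about the world's z in rad. A call has 1 to 8 rows; each row is the pose to reach, as a shift and turn from the pose measured when the call began; what a row does not reach only later rows make up. A row lasts 1/8 s, in which the tool goes at most 62.5 mm and 10.7 degrees, less where a joint would pass 70% of its speed; a pose out of reach is approached as far as the arm can. A call with a gripper value outside its range is refused whole. The fingers move at their own pace and stop on an object; FORCE is the grip in N (left out, the last holds). Time passes only in rows, so rows that repeat a pose let the fingers close. It gives the time, the measured TCP pose, the force and the opening at its end, in the units of the state.
- robot.read_state(): the state, without advancing time (a new reading comes with each control period).
- robot.read_camera(name): name is "scene" or "top" or "wrist"; returns a dict with "color" (384x512x3 uint8, red, green, blue), "mtx" (3x3 intrinsics, pixels), "R" (3x3) and "t" (3): a world point X has camera coordinates R X + t; the wrist camera has in their place "hand_eye" (4x4, takes a point from camera to tool coordinates, whose origin is the TCP and whose axes are the tool frame's). Camera axes: x right, y down, z forward; pixel columns grow to the right and rows downward; lengths in m; the calibration is good to about 2 mm. The wrist camera is an equidistant fisheye: a pixel r from the principal point sees the ray r / f radians off the axis. A picture is of the moment at which its call begins: read the wrist's pose just before it. There is no depth.
- robot.close_job(): hands the job in, once; it reports no verdict.
The state is a dict: "t": time; "q": joint angles; "dq": joint speeds; "joint_torque": joint torques, N m; "tool_pos": TCP position; "orientation": TCP orientation; "force": force on the tool from outside, world axes, zero at the start; "wrist_torque": the same for the moment, N m; "opening": finger opening in m.
Only numpy, scipy, OpenCV 4.12 (cv2) and the standard library are available. Lean on these libraries where they do the work, as an engineer would, in place of code of your own. Each camera call takes 0.05 s, during which the arm holds its last target. There are 200 camera calls.

## Working session

There is one attempt and no reset: what is moved stays moved. The work goes in short steps, Python scripts to look and compute and a shell command to move; the robot and the scene stay as the last step left them, time stands still between calls to the robot, and variables do not carry over. Pictures are saved under pics/ and viewed, about 8 in all and at most 12, crops included, and the job is handed in when it is done.

```bash
mkdir -p pics; ls; cat > h.py <<'E'
import numpy as np, cv2
from plant import robot
def shot(name,fn,save=True):
    c=robot.read_camera(name); 
    if save: cv2.imwrite('pics/'+fn+'.png',c['color'][:,:,::-1]); np.savez('pics/'+fn+'.npz',**c)
    return c
def ray(c,u,v):
    d=np.linalg.inv(np.array(c['mtx']))@[u,v,1.]; R=np.array(c['R']); return -R.T@c['t'], R.T@d
def at(c,u,v,z):
    o,d=ray(c,u,v); return o+d*(z-o[2])/d[2]
def px(c,X):
    p=np.array(c['mtx'])@(np.array(c['R'])@X+c['t']); return p[:2]/p[2]
E
python3 - <<'E'
from h import *
s=robot.read_state(); print(s['t'],s['tool_pos'],s['orientation'],s['opening'])
a=shot('scene','scene0');b=shot('top','top0')
for c in(a,b): print(c['mtx'],-np.array(c['R']).T@c['t'],c['R'])
im=np.hstack([cv2.imread('pics/top0.png')]); cv2.imwrite('pics/top0x.png',cv2.resize(im,(800,600)))
E
```

```text
pics
0.0 [ 0.25580291 -0.54210192  0.21759261] [-1.38493182  0.87975345 -0.87732626] 0.09256527757930685
[[442.62606304   0.         251.02915332]
 [  0.         442.62606304 193.92535685]
 [  0.           0.           1.        ]] [1.30369701 0.93929359 0.80767843] [[-0.80875728  0.5881341  -0.00315096]
 [ 0.31479779  0.4283481  -0.84700665]
 [-0.49680379 -0.68601471 -0.53157296]]
[[401.36112079   0.         258.25097032]
 [  0.         401.36112079 192.96709934]
 [  0.           0.           1.        ]] [ 0.40498326 -0.04051413  1.05002472] [[ 0.06612463 -0.99780751  0.00277456]
 [-0.9727588  -0.06508333 -0.22249602]
 [ 0.22218878  0.01201349 -0.97492965]]
```

View pics/top0.png

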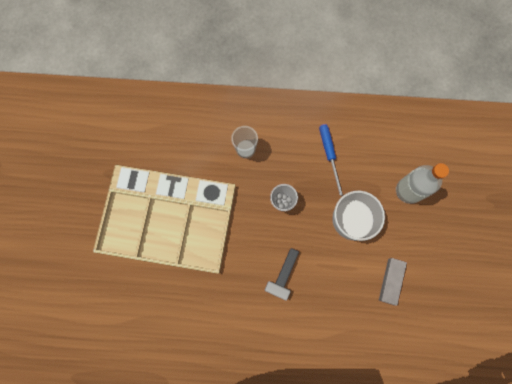

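View pics/scene0.png

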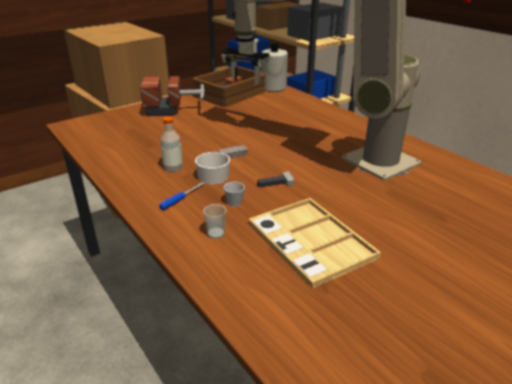

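The top view shows the caddy at (167,217), its labels bar (132,181), T (172,187) and disc (212,193). The cup is at (284,198), dresser (283,275) with its head at (278,291), whetstone (393,281) and tub (358,217). The glass, screwdriver and bottle are around them. Next I'll measure these.

```bash
python3 - <<'E'
from h import *
c=dict(np.load('pics/top0.npz')); im=c['color']
hsv=cv2.cvtColor(im,cv2.COLOR_RGB2HSV)
def blob(mask,box):
    x0,y0,x1,y1=box; m=np.zeros(mask.shape,np.uint8); m[y0:y1,x0:x1]=mask[y0:y1,x0:x1]
    cs,_=cv2.findContours(m,cv2.RETR_EXTERNAL,cv2.CHAIN_APPROX_NONE); k=max(cs,key=cv2.contourArea); return k
low=(hsv[:,:,1]<75).astype(np.uint8)*255
P=lambda u,v,z:np.round(at(c,u,v,z)[:2],4)
def rect(n,k,z):
    r=cv2.minAreaRect(k); b=cv2.boxPoints(r); q=np.array([P(*p,z) for p in b])
    e=[q[1]-q[0],q[2]-q[1]]; l=max(e,key=np.linalg.norm); print(n,q.mean(0),[round(float(np.linalg.norm(x)),4) for x in e],'yaw',np.degrees(np.arctan2(l[1],l[0])),r[0])
    return q
rect('stone',blob(low,(372,250,415,312)),.02)
def ell(n,k,z):
    (u,v),ax,_=cv2.fitEllipse(k); print(n,P(u,v,z),(u,v),ax)
ell('cup',blob(low,(265,180,303,218)),.06)
ell('tub',blob(low,(328,188,388,244)),.07)
rect('head',blob(low,(258,280,296,305)),.026)
dark=(hsv[:,:,2]<60).astype(np.uint8)*255
rect('handle',blob(dark,(270,242,305,292)),.024)
wh=((hsv[:,:,1]<60)&(hsv[:,:,2]>130)).astype(np.uint8)*255
for n,b in(('bar',(112,165,152,200)),('T',(154,170,190,202)),('disc',(193,178,230,210))):
    k=blob(wh,b); rect(n,k,.024)
wood=cv2.inRange(hsv,(15,60,120),(35,255,255)); rect('caddy',blob(wood,(80,150,250,285)),.022)
for n,(u,v,z) in dict(glass=(245,153,0),bottle=(408,196,0),cap=(441,171,.2),sdtip=(341,193,0),sdbutt=(323,127,.01)).items(): print(n,P(u,v,z))
cv2.imwrite('pics/crop.png',cv2.resize(cv2.cvtColor(im,cv2.COLOR_RGB2BGR)[140:310,90:420],None,fx=2.4,fy=2.4,interpolation=cv2.INTER_CUBIC))
E
```

```text
stone [ 0.43685 -0.37875] [0.1129, 0.0474] yaw -12.74352135773414 (392.39410400390625, 280.97650146484375)
cup [ 0.6243 -0.0928] (283.5902404785156, 197.07716369628906) (26.607240676879883, 27.439842224121094)
tub [ 0.5891 -0.2781] (357.82696533203125, 214.94471740722656) (49.813011169433594, 54.52936935424805)
head [ 0.4027   -0.094425] [0.0456, 0.0618] yaw -109.08001222670465 (278.7069091796875, 287.01727294921875)Traceback (most recent call last):
  File "<stdin>", line 20, in <module>
  File "<stdin>", line 6, in blob
ValueError: max() iterable argument is empty
```

```bash
python3 - <<'E'
from h import *
c=dict(np.load('pics/top0.npz')); im=c['color']
hsv=cv2.cvtColor(im,cv2.COLOR_RGB2HSV)
print(hsv[265,288],hsv[291,278],hsv[240,125],hsv[181,145],hsv[300,300])
def blob(mask,box):
    x0,y0,x1,y1=box; m=np.zeros(mask.shape,np.uint8); m[y0:y1,x0:x1]=mask[y0:y1,x0:x1]
    cs,_=cv2.findContours(m,cv2.RETR_EXTERNAL,cv2.CHAIN_APPROX_NONE); return max(cs,key=cv2.contourArea)
P=lambda u,v,z:np.round(at(c,u,v,z)[:2],4)
def rect(n,k,z):
    r=cv2.minAreaRect(k); q=np.array([P(*p,z) for p in cv2.boxPoints(r)])
    e=[q[1]-q[0],q[2]-q[1]]; l=max(e,key=np.linalg.norm); print(n,q.mean(0),[round(float(np.linalg.norm(x)),4) for x in e],'yaw',np.degrees(np.arctan2(l[1],l[0])),r[0])
sat=hsv[:,:,1]<110; v=hsv[:,:,2]
U=lambda m:m.astype(np.uint8)*255
for n,m,b,z in(('handle',U(sat&(v<100)),(270,242,305,292),.024),('head',U(sat&(v>100)),(258,278,296,305),.026),
 ('bar',U(sat&(v>140)),(112,165,152,200),.024),('T',U(sat&(v>140)),(154,170,190,202),.024),('disc',U(sat&(v>140)),(193,178,230,210),.024),
 ('caddy',U(v>135),(80,150,250,285),.022)):
    try: rect(n,blob(m,b),z)
    except ValueError: print(n,'none')
for n,(u,v,z) in dict(glass=(245,153,0),bottle=(408,196,0),cap=(441,171,.2),sdtip=(341,193,0),sdbutt=(323,127,.01)).items(): print(n,P(u,v,z))
cv2.imwrite('pics/crop.png',cv2.resize(cv2.cvtColor(im,cv2.COLOR_RGB2BGR)[140:310,90:420],None,fx=2.4,fy=2.4,interpolation=cv2.INTER_CUBIC))
E
python3 -m inch
```

```text
[90  3 90] [ 20   9 175] [ 25  67 214] [ 60   6 216] [ 13 144 152]
handle [ 0.453125 -0.11365 ] [0.0978, 0.0252] yaw -20.583459466062312 (287.3086853027344, 267.1337585449219)
head [ 0.395    -0.091075] [0.0306, 0.0628] yaw -112.36029235854919 (277.20001220703125, 290.1000061035156)
bar [0.64655 0.30755] [0.1037, 0.0927] yaw -86.13081542363459 (131.5, 182.0)
T [0.642675 0.20115 ] [0.0928, 0.0813] yaw -86.16949862386812 (171.5, 186.0)
disc [0.6295 0.0956] [0.0951, 0.0834] yaw -86.14184841556511 (211.0, 193.5)
caddy [0.5659   0.210875] [0.4544, 0.3519] yaw -86.1515384764322 (164.5, 217.0)
glass [0.7542 0.0162]
bottle [ 0.6628 -0.4288]
cap [ 0.6751 -0.4284]
sdtip [ 0.659  -0.2493]
sdbutt [ 0.8405 -0.1938]invalid input
```

View pics/crop.png

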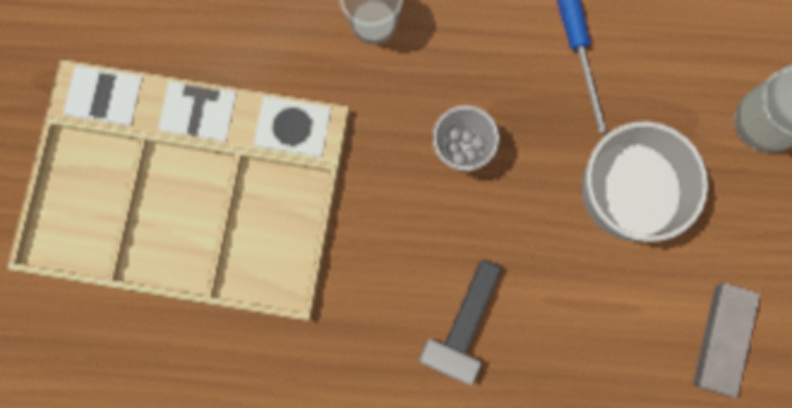

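The crop shows the caddy corners at crop px (62,60), (349,108), (315,320) and (8,268). Label centres are bar (103,96), T (198,110) and disc (291,125).

```bash
python3 - <<'E'
from h import *
c=dict(np.load('pics/top0.npz'))
P=lambda u,v,z:at(c,90+u/2.4,140+v/2.4,z)[:2]
cor=np.array([P(*p,.022) for p in((62,60),(349,108),(315,320),(8,268))]); print(cor.round(4))
print([np.linalg.norm(cor[i]-cor[(i+1)%4]).round(4) for i in range(4)])
lab=np.array([P(*p,.024) for p in((103,96),(198,110),(291.5,125))]); print(lab.round(4))
e=lab[0]-lab[2]; yaw=np.arctan2(-e[0],e[1]); print('yaw',np.degrees(yaw), np.linalg.norm(e))
for a,b in((3,0),(2,1)): d=cor[b]-cor[a]; print(np.degrees(np.arctan2(d[1],d[0])))
for a,b in((1,0),(2,3)): d=cor[b]-cor[a]; print(np.degrees(np.arctan2(-d[0],d[1])))
x=np.array([np.cos(yaw),np.sin(yaw)]); y=np.array([-x[1],x[0]])
for n,l in zip(('bar','T','disc'),lab): print(n,(l-.117*x).round(4))
cc=cor.mean(0); print('caddy centre',cc, 'mid bay', cc-x*(.066-.006+0)/2)
for p in ((473,0),): pass
print('handle tail',P(490,270,.024),'head',P(452,362,.026))
E
```

```text
[[0.6903 0.3562]
 [0.6568 0.0337]
 [0.4265 0.0512]
 [0.4587 0.3799]]
[np.float64(0.3242), np.float64(0.231), np.float64(0.3303), np.float64(0.2327)]
[[0.6518 0.3045]
 [0.643  0.1985]
 [0.633  0.0947]]
yaw -5.111533915727049 0.21060634557183935
-5.852963178232172
-4.34408414510501
-5.928365324075069
-5.6084045921267505
bar [0.5352 0.3149]
T [0.5264 0.2089]
disc [0.5165 0.1052]
caddy centre [0.55805995 0.20524817] mid bay [0.52817926 0.20792101]
handle tail [ 0.4903279  -0.12902505] head [ 0.3933442  -0.09403395]
```

```bash
cat >> h.py <<'E'
from scipy.spatial.transform import Rotation as Ro
def st():
    s=robot.read_state(); M=Ro.from_rotvec(s['orientation']).as_matrix()
    print('t',round(s['t'],2),'pos',np.round(s['tool_pos'],4),'jaw',np.round(M[:,0],3),'yaw',round(np.degrees(np.arctan2(M[1,0],M[0,0])),1),'fing',np.round(M[:,1],3),'F',np.round(s['force'],1),'op',round(s['opening'],4),'q',np.round(s['q'],2))
    return s
E
python3 -c "from h import *;st()"
```

```text
t 0.1 pos [ 0.2558 -0.5421  0.2177] jaw [ 0.427 -0.904 -0.002] yaw -64.7 fing [-0.001  0.002 -1.   ] F [-0.2 -0.5  1. ] op 0.0928 q [-1.22  0.13  1.49 -0.    1.52 -0.09]
```

```bash
R='[-1,0.368,0.449,0,-0.59]'; python3 -m inch '[[-1,0.368,0.449,0,-0.59],[-1,0.368,0.449,0,-0.59],[-1,0.368,0.449,0,-0.59],[-1,0.368,0.449,0,-0.59],[-1,0.368,0.449,0,-0.59],[-1,0.368,0.449,0,-0.59],[-1,0.368,0.449,0,-0.59],[-1,0.368,0.449,0,-0.59]]'
python3 -m inch '[[-1,0.13,0.16,0.06,0],[-1,0.13,0.16,0.3,0],[-1,0.13,0.16,0.3,0],[-1,0.13,0.16,0.5,0],[-1,0.13,0.16,0.5,0],[-1,0.13,0.16,0.5,0],[-1,0.13,0.16,0.6,0],[-1,0.13,0.16,0.6,0]]'; python3 -c "from h import *;st()"
```

```text
t: 1.1
tool_pos: [0.5678, -0.1609, 0.2175]
orientation: [-1.134, 1.319, -1.317]
force: [1.0, -1.3, 0.2]
opening: 0.093
t: 2.1
tool_pos: [0.6617, -0.0266, 0.5927]
orientation: [-1.122, 1.308, -1.323]
force: [28.0, 0.0, 54.4]
opening: 0.093
t 2.1 pos [ 0.6617 -0.0266  0.5927] jaw [-0.149 -0.989 -0.004] yaw -98.6 fing [ 0.015  0.001 -1.   ] F [28.   0.  54.4] op 0.093 q [-0.12  0.71  0.02  0.    2.4   1.6 ]
```

Out-of-reach poses keep the tool vertical, so I can't tilt the tool. Instead I'll grip the cup lightly at its rim so that the pads act as a pivot. Dragging it over the tub's near edge will then swing the foot up.

```bash
python3 -m inch '[[-1,0,0,-0.05,0.18],[-1,-0.038,-0.066,-0.393,1.72],[-1,-0.038,-0.066,-0.393,1.72],[-1,-0.038,-0.066,-0.393,1.72],[-1,-0.038,-0.066,-0.393,1.72],[-1,-0.038,-0.066,-0.393,1.72],[-1,-0.038,-0.066,-0.393,1.72],[-1,-0.038,-0.066,-0.393,1.72]]' >/dev/null
python3 -c "from h import *;st()"
```

```text
t 3.1 pos [ 0.6209 -0.0926  0.1946] jaw [ 0.927 -0.375 -0.01 ] yaw -22.0 fing [-0.004  0.016 -1.   ] F [-0.2  0.1  0.6] op 0.0927 q [-0.24  0.22  1.43  0.02  1.5   0.14]
```

```bash
python3 -m inch '[[-1,0.003,0,-0.01,0.19],[-1,0.003,0,-0.01,0.384],[-1,0.003,0,-0.01,0.384]]' >/dev/null
cat >> h.py <<'E'
def wshot(fn):
    s=st(); c=robot.read_camera('wrist'); cv2.imwrite('pics/'+fn+'.png',c['color'][:,:,::-1])
    c['pos']=np.array(s['tool_pos']); c['rv']=np.array(s['orientation']); np.savez('pics/'+fn+'.npz',**c); return c
def wat(c,u,v,z):
    K=c['mtx']; p=np.array([(u-K[0][2])/K[0][0],(v-K[1][2])/K[1][1]]); r=np.linalg.norm(p)
    d=np.r_[p/max(r,1e-9)*np.sin(r),np.cos(r)]; H=np.array(c['hand_eye']); M=Ro.from_rotvec(c['rv']).as_matrix()
    o=M@H[:3,3]+c['pos']; d=M@H[:3,:3]@d; return (o+d*(z-o[2])/d[2])[:2]
E
python3 -c "
from h import *
c=wshot('w1'); print(c['mtx'],c['hand_eye'])"
```

```text
t 3.48 pos [ 0.6235 -0.0924  0.1837] jaw [ 1.    -0.001 -0.011] yaw -0.1 fing [-0.011  0.014 -1.   ] F [0.6 0.1 0.1] op 0.0931 q [-0.24  0.24  1.43  0.01  1.49 -0.24]
[[297.31863964   0.         253.97032138]
 [  0.         297.31863964 191.62291383]
 [  0.           0.           1.        ]] [[ 9.99998974e-01  1.08501443e-03  9.35369180e-04 -7.95116066e-04]
 [-6.22968536e-04 -2.58599481e-01  9.65984431e-01 -1.65879650e-01]
 [ 1.28999303e-03 -9.65984022e-01 -2.58598540e-01  7.01377075e-02]
 [ 0.00000000e+00  0.00000000e+00  0.00000000e+00  1.00000000e+00]]
```

View pics/w1.png

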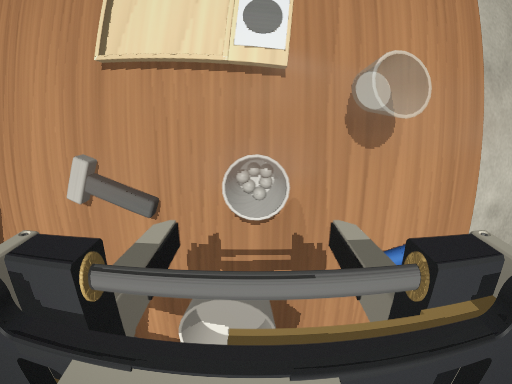

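The wrist view shows the cup with the six balls, rim centred near (256,187), extents 222–289 by 155–220. The tub edge near (227,298) is partly hidden.

```bash
python3 -c "
from h import *
c=dict(np.load('pics/w1.npz'))
for p in((222,187),(289.5,187),(256,155),(256,220)): print(p,wat(c,*p,.06).round(4))
for p in((180,328),(275,328),(227,297)): print(p,wat(c,*p,.07).round(4))
print('dresser',wat(c,155,207,.024).round(4),wat(c,80,178,.026).round(4))
for p in((92,66),(286,67)): print('caddy',wat(c,*p,.022).round(4))
"
```

```text
(222, 187) [ 0.5894 -0.0933]
(289.5, 187) [ 0.6574 -0.0931]
(256, 155) [ 0.6236 -0.0609]
(256, 220) [ 0.6237 -0.1284]
(180, 328) [ 0.5305 -0.2693]
(275, 328) [ 0.647  -0.2641]
(227, 297) [ 0.5914 -0.218 ]
dresser [ 0.5026 -0.1265] [ 0.4006 -0.0895]
caddy [0.4242 0.0494]
caddy [0.6562 0.0328]
```

```bash
python3 -m inch '[[-1,0,-0.002,-0.06,0],[-1,0,-0.002,-0.11,0],[-1,0,-0.002,-0.138,0],[-1,0,-0.002,-0.138,0],[1,0,-0.002,-0.138,0],[1,0,-0.002,-0.138,0],[1,0,-0.002,-0.138,0],[1,0,-0.002,-0.138,0]]' 8
python3 -m inch '[[1,0,0,0,0],[1,0,0,0.03,0],[1,0,0,0.08,0],[1,0,0,0.11,0],[1,0,0,0.11,0]]'; python3 -c "
from h import *
wshot('w2')"
```

```text
t: 4.53
tool_pos: [0.625, -0.0948, 0.048]
orientation: [-1.557, 0.009, 0.003]
force: [-1.9, -0.8, 6.0]
opening: 0.0688
t: 5.15
tool_pos: [0.6269, -0.0952, 0.1611]
orientation: [-1.559, 0.004, -0.001]
force: [0.9, -0.2, -2.8]
opening: 0.0689
t 5.15 pos [ 0.6269 -0.0952  0.1611] jaw [ 1.    -0.003 -0.002] yaw -0.2 fing [-0.002  0.012 -1.   ] F [ 0.9 -0.2 -2.8] op 0.0689 q [-0.24  0.26  1.45  0.01  1.44 -0.24]
```

View pics/w2.png

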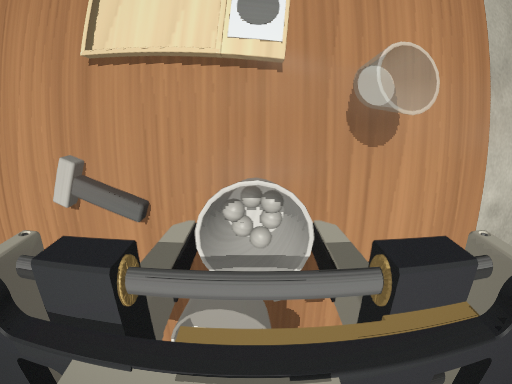

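```bash
python3 -m inch '[[1,-0.02,-0.04,-0.02,0],[1,-0.038,-0.081,-0.051,0],[1,-0.038,-0.081,-0.051,0],[1,-0.038,-0.081,-0.051,0]]'
python3 -m inch '[[1,0,-0.010,0,0],[1,0,-0.018,0,0],[1,0,-0.026,0,0],[1,0,-0.034,-0.001,0],[1,0,-0.041,-0.002,0],[1,0,-0.041,-0.002,0]]'; python3 -c "
from h import *
wshot('w3');c=shot('scene','s3')
im=cv2.imread('pics/s3.png')[110:230,140:310]; w=cv2.imread('pics/w3.png')
cv2.imwrite('pics/s3c.png',np.hstack([cv2.resize(im,(425,300),interpolation=cv2.INTER_CUBIC),cv2.resize(w[80:384,100:420],(316,300))]))"
```

```text
t: 5.7
tool_pos: [0.5863, -0.1752, 0.1053]
orientation: [-1.556, 0.01, 0.004]
force: [0.3, 0.5, -1.7]
opening: 0.0683
t: 6.45
tool_pos: [0.5864, -0.2167, 0.1034]
orientation: [-1.556, 0.011, 0.003]
force: [-0.2, 1.4, -1.0]
opening: 0.0683
t 6.45 pos [ 0.5864 -0.2167  0.1034] jaw [ 1.    -0.005 -0.009] yaw -0.3 fing [-0.009  0.015 -1.   ] F [-0.2  1.4 -1. ] op 0.0683 q [-0.44  0.29  1.52  0.01  1.35 -0.44]
```

View pics/s3c.png

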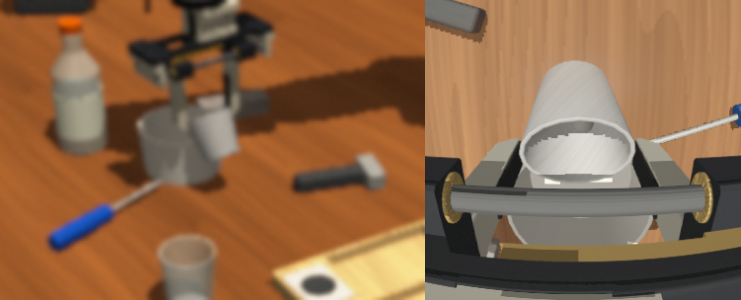

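The pictures show the cup pivoted about 35–40° over the tub's near rim, and the tub is still standing. The contact force is only 1–2 N, so I'll keep going.

```bash
python3 -m inch '[[1,0,-0.010,-0.003,0],[1,0,-0.019,-0.008,0],[1,0,-0.027,-0.014,0],[1,0,-0.033,-0.020,0],[1,0,-0.037,-0.025,0],[1,0,-0.038,-0.027,0],[1,0,-0.038,-0.027,0],[1,0,-0.038,-0.027,0]]'; python3 -c "
from h import *
wshot('w4');c=shot('scene','s4')
im=cv2.imread('pics/s4.png')[110:230,140:310]; w=cv2.imread('pics/w4.png')
cv2.imwrite('pics/s4c.png',np.hstack([cv2.resize(im,(425,300),interpolation=cv2.INTER_CUBIC),cv2.resize(w[80:384,100:420],(316,300))]))"
```

```text
t: 7.55
tool_pos: [0.5862, -0.2543, 0.0764]
orientation: [-1.556, 0.01, 0.004]
force: [0.3, -3.7, 3.5]
opening: 0.0683
t 7.55 pos [ 0.5862 -0.2543  0.0764] jaw [ 1.    -0.004 -0.009] yaw -0.2 fing [-0.009  0.015 -1.   ] F [ 0.3 -3.7  3.5] op 0.0683 q [-0.49  0.35  1.5   0.01  1.31 -0.49]
```

View pics/s4c.png

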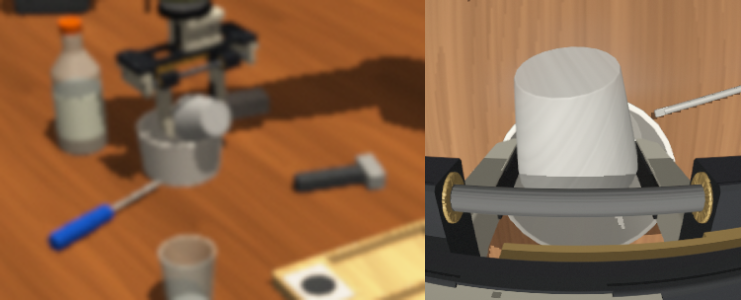

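```bash
python3 -m inch '[[1,0,0,0.01,0],[1,0,0,0.025,0],[1,0,0,0.045,0],[1,0,0,0.07,0],[1,0,0.0,0.10,0],[1,0,0.0,0.12,0],[1,0,0,0.12,0],[1,0,0,0.12,0]]'; python3 -c "
from h import *
wshot('w5');shot('top','t5');c=shot('scene','s5')
im=cv2.imread('pics/s5.png')[100:220,140:310]; w=cv2.imread('pics/w5.png')
cv2.imwrite('pics/s5c.png',np.hstack([cv2.resize(im,(425,300),interpolation=cv2.INTER_CUBIC),cv2.resize(w[80:384,100:420],(316,300))]))"
```

```text
t: 8.65
tool_pos: [0.5858, -0.2539, 0.1953]
orientation: [-1.555, 0.011, 0.005]
force: [-0.2, 0.3, -1.8]
opening: 0.067
t 8.65 pos [ 0.5858 -0.2539  0.1953] jaw [ 1.    -0.004 -0.01 ] yaw -0.2 fing [-0.01   0.015 -1.   ] F [-0.2  0.3 -1.8] op 0.067 q [-0.49  0.26  1.38  0.01  1.51 -0.49]
```

View pics/s5c.png

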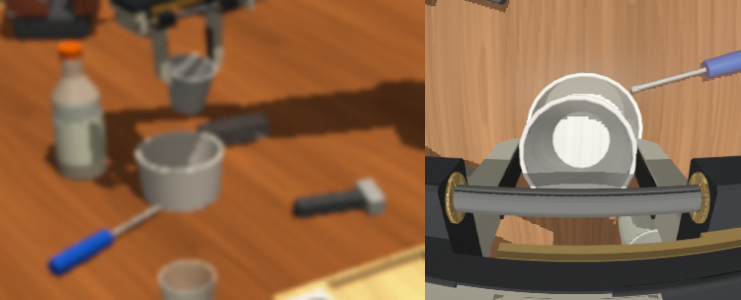

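The cup is empty (its bare white floor shows) and hangs upright, and the tub is standing. I'll take the cup to the disc bay and check the tub for balls on the way.

```bash
python3 -m inch '[[1,-0.01,0.04,0,0],[1,-0.069,0.357,-0.06,0],[1,-0.069,0.357,-0.06,0],[1,-0.069,0.357,-0.06,0],[1,-0.069,0.357,-0.06,0],[1,-0.069,0.357,-0.06,0],[1,-0.069,0.357,-0.06,0],[1,-0.069,0.357,-0.06,0]]' ; python3 -c "
from h import *
st(); c=shot('top','t6'); w=wshot('w6'); a=w['color'][:,:,::-1]; b=c['color'][190:245,328:390,::-1]
cv2.imwrite('pics/s6c.png',np.hstack([cv2.resize(b,(338,300),interpolation=cv2.INTER_CUBIC),cv2.resize(a,(400,300))]))"
```

```text
t: 9.8
tool_pos: [0.5159, 0.1038, 0.1339]
orientation: [-1.555, 0.012, 0.008]
force: [0.4, -0.2, -1.1]
opening: 0.0663
t 9.8 pos [0.5159 0.1038 0.1339] jaw [ 1.    -0.002 -0.013] yaw -0.1 fing [-0.013  0.016 -1.   ] F [ 0.4 -0.2 -1.1] op 0.0663 q [ 0.09 -0.    1.78  0.02  1.37  0.09]
t 9.85 pos [0.5165 0.1027 0.1344] jaw [ 1.    -0.003 -0.012] yaw -0.2 fing [-0.012  0.015 -1.   ] F [-0.3 -0.8 -1.7] op 0.0665 q [ 0.09 -0.    1.78  0.02  1.37  0.09]
```

View pics/s6c.png

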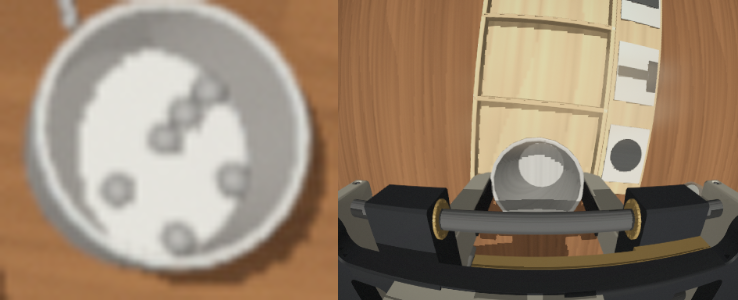

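All six balls are in the tub, and the cup hangs over the disc bay. Lowering.

```bash
python3 -m inch '[[1,0,0,-0.04,0],[1,0,0,-0.068,0],[1,0,0,-0.073,0],[1,0,0,-0.073,0]]'; python3 -m inch '[[1,0,0,-0.004,0],[1,0,0,-0.004,0]]';  python3 -m inch '[[1,0,0,-0.004,0],[1,0,0,-0.004,0]]'
```

```text
t: 10.4
tool_pos: [0.5175, 0.1011, 0.0624]
orientation: [-1.555, 0.013, 0.004]
force: [-0.0, -0.3, -1.1]
opening: 0.0666
t: 10.65
tool_pos: [0.5183, 0.101, 0.0593]
orientation: [-1.555, 0.012, 0.002]
force: [0.3, -0.0, -1.7]
opening: 0.066
t: 10.9
tool_pos: [0.5182, 0.1011, 0.0551]
orientation: [-1.555, 0.012, 0.002]
force: [0.3, 0.2, -1.9]
opening: 0.0666
```

```bash
python3 -m inch '[[1,0,0,-0.004,0],[1,0,0,-0.004,0]]'; python3 -m inch '[[1,0,0,-0.004,0],[1,0,0,-0.004,0]]'
```

```text
t: 11.15
tool_pos: [0.519, 0.101, 0.0517]
orientation: [-1.555, 0.011, 0.001]
force: [1.8, -1.3, 2.0]
opening: 0.0664
t: 11.4
tool_pos: [0.5205, 0.1009, 0.0487]
orientation: [-1.556, 0.009, -0.001]
force: [2.2, -0.0, 5.5]
opening: 0.0669
```

```bash
python3 -m inch '[[-1,0,0,0,0],[-1,0,0,0,0],[-1,0,0,0,0],[-1,0,0,0.03,0],[-1,0,0,0.09,0],[-1,0,0,0.13,0],[-1,0,0,0.13,0]]'; python3 -c "
from h import *
c=wshot('w7');t=shot('top','t7'); a=c['color'][:,:,::-1]; b=t['color'][160:305,95:300,::-1]
cv2.imwrite('pics/s7c.png',np.hstack([cv2.resize(b,(424,300),interpolation=cv2.INTER_CUBIC),cv2.resize(a[:300],(376,300))]))"
```

```text
t: 12.28
tool_pos: [0.5231, 0.1013, 0.1831]
orientation: [-1.555, 0.003, -0.007]
force: [-0.7, 0.9, -0.5]
opening: 0.0932
t 12.28 pos [0.5231 0.1013 0.1831] jaw [ 1.    -0.006  0.003] yaw -0.4 fing [ 0.003  0.016 -1.   ] F [-0.7  0.9 -0.5] op 0.0932 q [ 0.08 -0.04  1.73  0.02  1.45  0.09]
```

View pics/s7c.png

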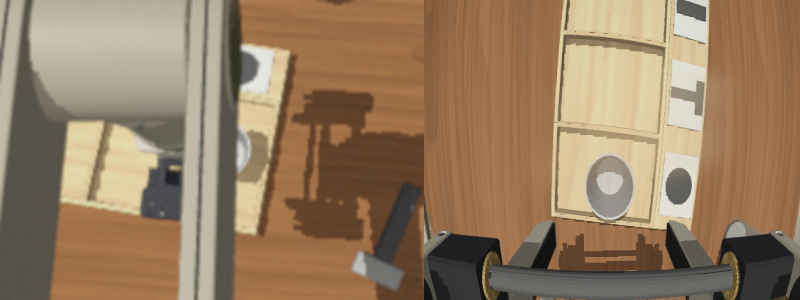

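The cup stands upright on the floor of the disc bay, close to the centre. Next is the dresser; I'll go above it and measure it in the wrist image.

```bash
python3 -m inch '[[-1,-0.05,-0.04,0.01,0.18],[-1,-0.1,-0.205,0,1.23],[-1,-0.1,-0.205,0,1.23],[-1,-0.1,-0.205,0,1.23],[-1,-0.1,-0.205,0,1.23],[-1,-0.1,-0.205,0,1.23],[-1,-0.1,-0.205,0,1.23],[-1,-0.1,-0.205,0,1.23]]' >/dev/null; python3 -c "
from h import *
c=wshot('w8'); w=dict(np.load('pics/w1.npz'))
for n,c in(('w1',w),('w8',c)):
    hsv=cv2.cvtColor(c['color'],cv2.COLOR_RGB2HSV)
    m=((hsv[:,:,1]<60)).astype(np.uint8)*255; m[215:]=0
    for k in cv2.findContours(m,0,1)[0]:
        if cv2.contourArea(k)>300:
            r=cv2.minAreaRect(k); b=np.array([wat(c,*p,.024) for p in cv2.boxPoints(r)]); print(n,np.round(r[0]),np.round(r[1]),np.round(r[2]),b.round(4).tolist())
"
```

```text
t 13.38 pos [ 0.4193 -0.1036  0.1765] jaw [ 0.341  0.94  -0.005] yaw 70.1 fing [-0.019  0.002 -1.   ] F [ 0.   0.1 -0.1] op 0.0929 q [-0.36 -0.3   1.97 -0.    1.49 -1.58]
w1 [114. 185.] [91. 48.] 10.0 [[0.3682, -0.1204], [0.3924, -0.0573], [0.5164, -0.0804], [0.5009, -0.1387]]
w1 [256. 184.] [60. 67.] 90.0 [[0.5858, -0.0642], [0.66, -0.0641], [0.6619, -0.1338], [0.5841, -0.1341]]
w1 [395.  82.] [75. 65.] 16.0 [[0.7285, -0.0045], [0.7515, 0.0713], [0.8518, 0.0601], [0.8243, -0.022]]
w1 [492. 107.] [214.  38.] 90.0 [[0.9206, 0.1639], [1.0092, 0.1923], [1.0226, -0.142], [0.9318, -0.139]]
w1 [256.  30.] [59. 66.] 90.0 [[0.5866, 0.1133], [0.6602, 0.1132], [0.6593, 0.0417], [0.5875, 0.0417]]
w8 [443. 192.] [44. 60.] 90.0 [[0.468, 0.0796], [0.4992, 0.1749], [0.5618, 0.1666], [0.523, 0.0681]]
w8 [257. 179.] [70. 54.] 90.0 [[0.3701, -0.1156], [0.3898, -0.0609], [0.4646, -0.0861], [0.4439, -0.1437]]
```

View pics/w8.png

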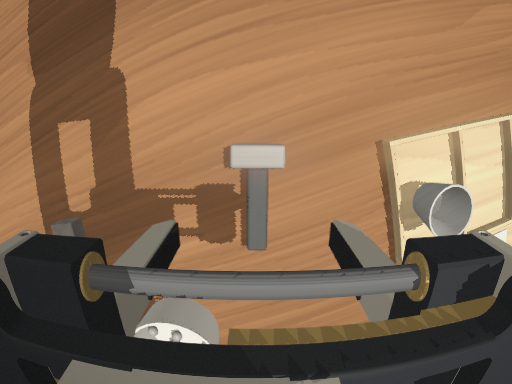

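The dresser is lined up with the image axes: head spans (231–285, 146–168), handle runs down to (257,249).

```bash
python3 -c "
from h import *
c=dict(np.load('pics/w8.npz'))
for p,z in(((257.5,147),.026),((257.5,168),.024),((257.5,249),.024),((248,220),.024),((267,220),.024)): print(p,wat(c,*p,z).round(4))
"
```

```text
(257.5, 147) [ 0.3831 -0.0889]
(257.5, 168) [ 0.4049 -0.0967]
(257.5, 249) [ 0.4955 -0.129 ]
(248, 220) [ 0.4575 -0.127 ]
(267, 220) [ 0.4649 -0.1066]
```

```bash
python3 -m inch '[[-1,0.008,-0.001,-0.06,0],[-1,0.008,-0.001,-0.12,0],[-1,0.008,-0.001,-0.16,0],[-1,0.008,-0.001,-0.170,0],[-1,0.008,-0.001,-0.170,0],[1,0.008,-0.001,-0.170,0],[1,0.008,-0.001,-0.170,0],[1,0.008,-0.001,-0.170,0]]' 30
python3 -m inch '[[1,0,0,0,0],[1,0,0,0,0],[1,0,0,0.03,0],[1,0,0,0.08,0],[1,0,0,0.12,0],[1,0,0,0.12,0]]'; python3 -c "from h import *;st()"
```

```text
t: 14.42
tool_pos: [0.4284, -0.105, 0.0079]
orientation: [-1.344, -0.935, 0.956]
force: [-0.3, 0.6, 0.5]
opening: 0.0675
t: 15.18
tool_pos: [0.431, -0.1059, 0.1318]
orientation: [-1.35, -0.939, 0.954]
force: [-0.2, -1.1, -0.2]
opening: 0.0079
t 15.18 pos [ 0.431  -0.1059  0.1318] jaw [ 0.343  0.939 -0.005] yaw 69.9 fing [-0.01  -0.001 -1.   ] F [-0.2 -1.1 -0.2] op 0.0079 q [-0.35 -0.24  2.   -0.    1.38 -1.57]
```

The fingers close at about 9 mm per row, so I lifted before they had closed. I'll reopen and measure again.

```bash
python3 -m inch '[[-1,-0.01,0.002,0.045,0],[-1,-0.01,0.002,0.045,0],[-1,-0.01,0.002,0.045,0],[-1,-0.01,0.002,0.045,0],[-1,-0.01,0.002,0.045,0],[-1,-0.01,0.002,0.045,0],[-1,-0.01,0.002,0.045,0]]'; python3 -c "
from h import *
c=wshot('w9'); hsv=cv2.cvtColor(c['color'],cv2.COLOR_RGB2HSV)
m=(hsv[:,:,1]<60).astype(np.uint8); m[:130]=0;m[256:]=0;m[:,:215]=0;m[:,310:]=0
for v in range(130,256,6):
    x=np.flatnonzero(m[v]); 
    if len(x)>4: print(v,x.min(),x.max(),len(x),wat(c,(x.min()+x.max())/2,v,.024).round(4))
"
```

```text
t: 16.05
tool_pos: [0.4209, -0.1039, 0.1766]
orientation: [-1.35, -0.939, 0.954]
force: [0.7, -0.3, -0.1]
opening: 0.0732
t 16.05 pos [ 0.4209 -0.1039  0.1766] jaw [ 0.343  0.939 -0.005] yaw 69.9 fing [-0.01  -0.001 -1.   ] F [ 0.7 -0.3 -0.1] op 0.0732 q [-0.36 -0.3   1.97 -0.    1.48 -1.58]
142 231 282 52 [ 0.3808 -0.0887]
148 230 284 55 [ 0.3871 -0.0904]
154 230 284 55 [ 0.3933 -0.0926]
160 230 284 55 [ 0.3994 -0.0949]
166 247 266 20 [ 0.4054 -0.0976]
172 247 267 21 [ 0.4119 -0.0994]
178 247 266 20 [ 0.418  -0.1022]
184 247 266 20 [ 0.4243 -0.1045]
190 247 266 20 [ 0.4307 -0.1068]
196 247 266 20 [ 0.4372 -0.1091]
202 247 266 20 [ 0.4437 -0.1115]
208 247 266 20 [ 0.4504 -0.1139]
214 247 266 20 [ 0.4571 -0.1163]
220 247 266 20 [ 0.4639 -0.1188]
226 247 266 20 [ 0.4708 -0.1213]
232 247 266 20 [ 0.4778 -0.1238]
238 247 266 20 [ 0.4849 -0.1264]
244 247 265 19 [ 0.492  -0.1295]
```

```bash
python3 -m inch '[[-0.2,0.006,-0.001,-0.06,0],[-0.2,0.006,-0.001,-0.12,0],[-0.2,0.006,-0.001,-0.16,0],[-0.2,0.006,-0.001,-0.170,0],[-0.2,0.006,-0.001,-0.171,0],[1,0.006,-0.001,-0.171,0],[1,0.006,-0.001,-0.171,0],[1,0.006,-0.001,-0.171,0]]' 30
python3 -m inch '[[1,0,0,0,0],[1,0,0,0,0],[1,0,0,0,0],[1,0,0,0,0]]'
```

```text
t: 17.1
tool_pos: [0.4278, -0.1052, 0.0067]
orientation: [-1.351, -0.94, 0.953]
force: [-0.4, -0.1, -0.4]
opening: 0.0307
t: 17.6
tool_pos: [0.4278, -0.1052, 0.0068]
orientation: [-1.351, -0.94, 0.953]
force: [-0.8, 0.3, 1.3]
opening: 0.0238
```

```bash
python3 -m inch '[[1,0,0,0.03,0],[1,0,0,0.09,0],[1,0,0,0.143,0],[1,0.02,0.06,0.143,0.1],[1,0.088,0.315,0.143,0.25],[1,0.088,0.315,0.143,0.25],[1,0.088,0.315,0.143,0.25],[1,0.088,0.315,0.143,0.25]]'
python3 -m inch '[[1,0.023,0.08,0,0.05],[1,0.023,0.08,0,0.05],[1,0.023,0.08,0,0.05]]';python3 -c "from h import *;st()"
```

```text
t: 18.6
tool_pos: [0.5119, 0.1976, 0.1492]
orientation: [-1.252, -1.127, 1.142]
force: [0.7, -0.7, -2.6]
opening: 0.0234
t: 18.98
tool_pos: [0.5343, 0.2791, 0.1479]
orientation: [-1.228, -1.164, 1.182]
force: [-0.5, -0.0, -2.6]
opening: 0.0239
t 18.98 pos [0.5343 0.2791 0.1479] jaw [ 0.048  0.999 -0.006] yaw 87.3 fing [-0.01  -0.005 -1.   ] F [-0.5 -0.  -2.6] op 0.0239 q [ 0.4   0.19  1.55 -0.    1.41 -1.13]
```

```bash
python3 -m inch '[[1,-0.018,-0.069,0,-0.05],[1,-0.018,-0.069,0,-0.05],[1,-0.018,-0.069,0,-0.05]]' >/dev/null;python3 -c "
from h import *;c=wshot('w10')"
```

```text
t 19.35 pos [0.5162 0.2088 0.1479] jaw [ 0.1    0.995 -0.006] yaw 84.3 fing [-0.01  -0.005 -1.   ] F [-0.2  0.8 -2.6] op 0.0236 q [ 0.29  0.07  1.68 -0.    1.4  -1.18]
```

View pics/w10.png

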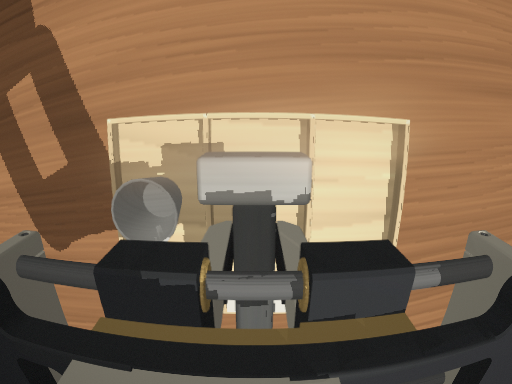

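The dresser is held level over the middle bay, with dividers at about u=206 and 310 on the near end wall (v≈117). The outer corners are at (109,121) and (408,122).

```bash
python3 -c "
from h import *;c=dict(np.load('pics/w10.npz'))
for p in((109,121),(207,116),(310,116),(408,122)): print(wat(c,*p,.022).round(4))
x=np.array([np.cos(-.0942),np.sin(-.0942)])
print(np.array(.25*sum(wat(c,*p,.022) for p in((109,121),(207,116),(310,116),(408,122))))+.0835*x)"
python3 -m inch '[[1,0,0,-0.05,0],[1,0,0,-0.10,0],[1,0,0,-0.125,0],[1,0,0,-0.133,0],[1,0,0,-0.136,0],[1,0,0,-0.136,0]]'
```

```text
[0.429  0.0608]
[0.4401 0.1679]
[0.4498 0.2687]
[0.4605 0.377 ]
[0.52797629 0.21075049]
t: 20.15
tool_pos: [0.5178, 0.2103, 0.0137]
orientation: [-1.252, -1.129, 1.142]
force: [-0.5, -0.4, -3.5]
opening: 0.024
```

```bash
python3 -m inch '[[1,0,0,-0.002,0],[1,0,0,-0.003,0],[0,0,0,-0.003,0],[0,0,0,-0.003,0],[0,0,0,-0.003,0],[0,0,0,0.0,0],[0,0,0,0.06,0],[0,0,0,0.12,0]]';python3 -m inch '[[-1,0,0,0.05,0],[-1,0,0,0.05,0],[-1,-0.05,-0.1,0.05,0]]' ; python3 -c "
from h import *;c=dict(np.load('pics/top0.npz'))
t=shot('top','t11')
s=dict(np.load('pics/s5.npz'))"
```

```text
t: 21.15
tool_pos: [0.517, 0.21, 0.1345]
orientation: [-1.251, -1.128, 1.143]
force: [1.2, 0.6, -0.8]
opening: 0.0466
t: 21.52
tool_pos: [0.4893, 0.1553, 0.1836]
orientation: [-1.249, -1.13, 1.146]
force: [0.1, -1.3, -0.3]
opening: 0.0721
```

```bash
python3 -m inch '[[-1,-0.052,-0.534,0,-0.12],[-1,-0.052,-0.534,0,-0.12],[-1,-0.052,-0.534,0,-0.12],[-1,-0.052,-0.534,0,-0.12],[-1,-0.052,-0.534,0,-0.12],[-1,-0.052,-0.534,0,-0.12],[-1,-0.052,-0.534,0,-0.12],[-1,-0.052,-0.534,0,-0.12]]'
python3 -m inch '[[-1,-0.012,-0.110,0,0],[-1,-0.012,-0.110,0,0],[-1,-0.012,-0.110,0,0]]' >/dev/null
python3 -c "
from h import *
c=wshot('w12'); hsv=cv2.cvtColor(c['color'],cv2.COLOR_RGB2HSV)
m=(hsv[:,:,1]<60).astype(np.uint8); m[:110]=0;m[262:]=0;m[:,:190]=0;m[:,325:]=0
for v in range(110,262,8):
    x=np.flatnonzero(m[v]); 
    if len(x)>4: print(v,x.min(),x.max(),len(x),wat(c,x.min(),v,.028).round(4),wat(c,x.max(),v,.028).round(4))
"
```

```text
t: 22.58
tool_pos: [0.4355, -0.3448, 0.18]
orientation: [-1.297, -1.031, 1.061]
force: [1.5, 0.0, 0.9]
opening: 0.0931
t 22.95 pos [ 0.4214 -0.4574  0.1776] jaw [ 0.22   0.975 -0.009] yaw 77.3 fing [-0.021 -0.004 -1.   ] F [-0.6  0.5 -0.5] op 0.093 q [-0.9   0.22  1.46 -0.02  1.47 -2.24]
134 311 324 14 [ 0.3814 -0.3886] [ 0.3842 -0.3746]
142 311 324 14 [ 0.3899 -0.3903] [ 0.3927 -0.3762]
150 310 324 15 [ 0.3982 -0.3931] [ 0.4013 -0.3778]
158 310 324 15 [ 0.4068 -0.3948] [ 0.4099 -0.3794]
166 307 324 18 [ 0.4147 -0.3996] [ 0.4186 -0.381 ]
174 306 324 19 [ 0.4232 -0.4024] [ 0.4274 -0.3826]
182 306 324 19 [ 0.432 -0.404] [ 0.4363 -0.3841]
190 305 324 20 [ 0.4406 -0.4067] [ 0.4453 -0.3856]
198 305 324 20 [ 0.4496 -0.4084] [ 0.4544 -0.3871]
206 304 324 21 [ 0.4586 -0.4111] [ 0.4637 -0.3886]
214 304 324 21 [ 0.4679 -0.4127] [ 0.4731 -0.39  ]
222 306 324 19 [ 0.4779 -0.4121] [ 0.4827 -0.3915]
```

```bash
python3 -m inch '[[-1,0.016,0.078,0,0],[-1,0.016,0.078,0,0],[-1,0.016,0.078,0,0]]' >/dev/null
python3 -c "
from h import *
c=wshot('w13'); hsv=cv2.cvtColor(c['color'],cv2.COLOR_RGB2HSV)
m=(hsv[:,:,1]<60).astype(np.uint8); m[:110]=0;m[262:]=0;m[:,:190]=0;m[:,325:]=0
for v in range(110,262,8):
    x=np.flatnonzero(m[v]); 
    if len(x)>4: print(v,x.min(),x.max(),len(x),wat(c,x.min(),v,.028).round(4),wat(c,x.max(),v,.028).round(4))
m*=255; k=max(cv2.findContours(m,0,1)[0],key=cv2.contourArea); r=cv2.minAreaRect(k); print(r)
"
```

```text
t 23.38 pos [ 0.4386 -0.3757  0.1779] jaw [ 0.216  0.976 -0.008] yaw 77.5 fing [-0.02  -0.003 -1.   ] F [ 0.2 -0.   0.4] op 0.093 q [-0.79  0.11  1.59 -0.02  1.46 -2.14]
134 234 269 36 [ 0.3815 -0.3876] [ 0.3895 -0.3513]
142 234 269 36 [ 0.3898 -0.3895] [ 0.3978 -0.3531]
150 234 269 36 [ 0.3982 -0.3914] [ 0.4063 -0.3549]
158 234 269 36 [ 0.4067 -0.3934] [ 0.4147 -0.3567]
166 233 269 37 [ 0.4149 -0.3964] [ 0.4232 -0.3584]
174 234 269 36 [ 0.4237 -0.3974] [ 0.4318 -0.3602]
182 234 269 36 [ 0.4324 -0.3994] [ 0.4405 -0.3621]
190 234 268 35 [ 0.4411 -0.4015] [ 0.4491 -0.365 ]
198 234 268 35 [ 0.45   -0.4036] [ 0.458  -0.3668]
206 234 268 35 [ 0.459  -0.4057] [ 0.467  -0.3687]
214 234 268 35 [ 0.4681 -0.4079] [ 0.4762 -0.3706]
222 234 268 35 [ 0.4774 -0.4101] [ 0.4855 -0.3725]
254 317 324 8 [ 0.5384 -0.3233] [ 0.5406 -0.315 ]
((251.0, 178.5), (97.0, 36.0), 90.0)
```

```bash
python3 -m inch '[[-0.3,-0.005,-0.005,-0.06,0],[-0.3,-0.005,-0.005,-0.12,0],[-0.3,-0.005,-0.005,-0.16,0],[-0.3,-0.005,-0.005,-0.169,0],[-0.3,-0.005,-0.005,-0.169,0],[1,-0.005,-0.005,-0.169,0],[1,-0.005,-0.005,-0.169,0],[1,-0.005,-0.005,-0.169,0]]' 30
python3 -m inch '[[1,0,0,0,0],[1,0,0,0,0],[1,0,0,0,0]]'
```

```text
t: 24.42
tool_pos: [0.4346, -0.3826, 0.0109]
orientation: [-1.298, -1.031, 1.06]
force: [0.8, 2.0, 6.5]
opening: 0.0398
t: 24.8
tool_pos: [0.4345, -0.3826, 0.0109]
orientation: [-1.297, -1.031, 1.06]
force: [0.5, 0.7, 0.0]
opening: 0.0399
```

```bash
python3 -m inch '[[1,0,0,0.03,0],[1,0,0,0.08,0],[1,0,0,0.14,0],[1,0.01,0.06,0.14,0.06],[1,0.103,0.698,0.14,0.125],[1,0.103,0.698,0.14,0.125],[1,0.103,0.698,0.14,0.125],[1,0.103,0.698,0.14,0.125]]';python3 -c "from h import *;st()"
```

```text
t: 25.8
tool_pos: [0.4803, -0.0733, 0.1507]
orientation: [-1.246, -1.124, 1.154]
force: [1.6, -0.4, -1.8]
opening: 0.0395
t 25.8 pos [ 0.4803 -0.0733  0.1507] jaw [ 0.094  0.996 -0.009] yaw 84.6 fing [-0.017 -0.008 -1.   ] F [ 1.6 -0.4 -1.8] op 0.0395 q [-0.25 -0.12  1.87 -0.01  1.41 -1.72]
```

```bash
python3 -m inch '[[1,0.058,0.39,0,0],[1,0.058,0.39,0,0],[1,0.058,0.39,0,0],[1,0.058,0.39,0,0],[1,0.058,0.39,0,0],[1,0.058,0.39,0,0],[1,0.058,0.39,0,0],[1,0.058,0.39,0,0]]' >/dev/null;python3 -c "
from h import *;c=wshot('w14')
hsv=cv2.cvtColor(c['color'],cv2.COLOR_RGB2HSV)
w=cv2.inRange(hsv,(15,30,110),(40,255,255)); w[262:]=0
k=max(cv2.findContours(w,0,1)[0],key=cv2.contourArea); 
for p in cv2.approxPolyDP(cv2.convexHull(k),4,True)[:,0]: print(p,wat(c,*map(float,p),.022).round(4))"
```

```text
t 26.8 pos [0.5376 0.3181 0.1498] jaw [ 0.091  0.996 -0.01 ] yaw 84.8 fing [-0.018 -0.008 -1.   ] F [-0.8 -0.7 -1.9] op 0.04 q [ 0.45  0.26  1.47  0.    1.43 -1.03]
[329  96] [0.4505 0.3983]
[337 114] [0.469  0.4053]
[324 261] [0.6286 0.3864]
[ 54 258] [0.6096 0.0401]
[ 38 170] [0.4909 0.051 ]
[ 36 117] [0.4261 0.0608]
[231  85] [0.4325 0.3024]
[306  85] [0.4384 0.3759]
```

```bash
python3 -m inch '[[1,0,-0.002,-0.03,0],[1,0,-0.002,-0.06,0],[1,0,-0.002,-0.085,0],[1,0,-0.002,-0.10,0],[1,0,-0.002,-0.11,0],[1,0,-0.002,-0.12,0],[1,0,-0.002,-0.127,0],[1,0,-0.002,-0.131,0]]'; python3 -m inch '[[1,0,0,-0.001,0],[1,0,0,-0.002,0]]'
```

```text
t: 27.85
tool_pos: [0.5379, 0.3149, 0.0188]
orientation: [-1.246, -1.123, 1.156]
force: [0.1, 0.7, -2.4]
opening: 0.0396
t: 28.1
tool_pos: [0.5381, 0.3151, 0.0171]
orientation: [-1.246, -1.124, 1.156]
force: [0.7, -0.1, -3.1]
opening: 0.0395
```

```bash
python3 -m inch '[[1,0,0,-0.001,0],[1,0,0,-0.002,0],[1,0,0,-0.002,0]]'; python3 -m inch '[[-0.1,0,0,0,0],[-0.1,0,0,0,0],[-0.1,0,0,0,0],[-0.1,0,0,0,0],[-0.1,0,0,0.05,0],[-0.1,0,0,0.1,0],[-0.1,-0.1,-0.1,0.17,0],[-0.1,-0.18,-0.3,0.17,0]]'; python3 -m inch '[[-0.1,-0.1,-0.4,0.1,0],[-0.1,-0.1,-0.4,0.1,0],[-0.1,-0.1,-0.4,0.1,0],[-0.1,-0.1,-0.4,0.1,0],[-0.1,-0.1,-0.4,0.1,0],[-0.1,-0.1,-0.4,0.1,0]]'; python3 -c "
from h import *
st();t=shot('top','t20');s=shot('scene','s20')
b=t['color'][150:310,80:420,::-1]
a=s['color'][120:300,150:400,::-1]
cv2.imwrite('pics/final.png',np.vstack([cv2.resize(b,(638,300),interpolation=cv2.INTER_CUBIC),cv2.resize(a[:117],(638,299),interpolation=cv2.INTER_CUBIC)]) if 0 else np.hstack([cv2.resize(b,(480,226),interpolation=cv2.INTER_CUBIC),cv2.resize(a,(314,226),interpolation=cv2.INTER_CUBIC)]))"
```

```text
t: 28.48
tool_pos: [0.5384, 0.3152, 0.0159]
orientation: [-1.246, -1.125, 1.155]
force: [-2.3, -1.5, 4.5]
opening: 0.0399
t: 29.48
tool_pos: [0.4698, 0.2215, 0.155]
orientation: [-1.247, -1.13, 1.154]
force: [0.3, -2.0, 1.0]
opening: 0.051
t: 30.22
tool_pos: [0.3807, -0.1336, 0.2438]
orientation: [-1.248, -1.131, 1.154]
force: [1.4, -1.3, -1.1]
opening: 0.0515
t 30.23 pos [ 0.3807 -0.1336  0.2438] jaw [ 0.09   0.996 -0.008] yaw 84.8 fing [-0.012 -0.007 -1.   ] F [ 1.4 -1.3 -1.1] op 0.0515 q [-0.45 -0.43  1.94 -0.01  1.63 -1.93]
```

The picture quota is used up, so I'll check the final state numerically.

```bash
python3 - <<'E'
from h import *
c=dict(np.load('pics/t20.npz')); o=dict(np.load('pics/top0.npz'))
x=np.array([np.cos(-.0942),np.sin(-.0942)]); y=np.array([-x[1],x[0]]); mid=np.array([.528,.2105])
hsv=cv2.cvtColor(c['color'],cv2.COLOR_RGB2HSV); m=((hsv[:,:,1]<45)).astype(np.uint8)*255
for n,b,z in(('stone',.106,.033),('dresser',0,.030),('cup',-.106,.065)):
    B=mid+b*y; 
    poly=np.array([px(c,np.r_[B+i*.088*x+j*.055*y,z]) for i,j in((1,1),(1,-1),(-.9,-1),(-.9,1))]).astype(np.int32)
    k=np.zeros_like(m); cv2.fillPoly(k,[poly],255); q=m&k
    cs=[a for a in cv2.findContours(q,0,1)[0] if cv2.contourArea(a)>25]
    if not cs: print(n,'none'); continue
    r=cv2.minAreaRect(np.vstack(cs)); P=np.array([at(c,*p,z)[:2] for p in cv2.boxPoints(r)])
    e=[P[1]-P[0],P[2]-P[1]]; l=max(e,key=np.linalg.norm); d=P.mean(0)-B
    print(n,len(cs),'in bay',np.round([d@x,d@y],4),'size',[round(float(np.linalg.norm(v)),3) for v in e],'yaw',round(np.degrees(np.arctan2(l[1],l[0])),1))
def diff(b): 
    a=[i['color'][b[1]:b[3],b[0]:b[2]].astype(int) for i in(c,o)]; return np.abs(a[0]-a[1]).mean().round(1)
print('bottle',diff((390,155,455,210)),'glass',diff((228,122,262,162)),'sd',diff((315,118,345,190)),'tub',diff((328,188,388,244)))
t=c['color'][188:244,328:390]; h2=cv2.cvtColor(t,cv2.COLOR_RGB2HSV)
k=max(cv2.findContours((h2[:,:,1]<75).astype(np.uint8)*255,0,1)[0],key=cv2.contourArea); (u,v),ax,_=cv2.fitEllipse(k); print('tub',at(c,u+328,v+188,.07)[:2].round(4),ax)
E
```

```text
stone 1 in bay [ 0.0003 -0.0037] size [0.109, 0.045] yaw -4.7
dresser 1 in bay [0.0028 0.0006] size [0.122, 0.064] yaw -2.2
cup 2 in bay [ 0.0314 -0.0027] size [0.122, 0.072] yaw -8.0
bottle 1.3 glass 1.3 sd 1.3 tub 11.7
tub [ 0.5918 -0.278 ] (50.10832977294922, 53.79173278808594)
```

```bash
python3 -c "
from h import *
st(); print(robot.close_job())"
```

```text
t 30.32 pos [ 0.3805 -0.1375  0.2451] jaw [ 0.098  0.995 -0.011] yaw 84.4 fing [-0.011 -0.01  -1.   ] F [0.4 0.9 0.5] op 0.0511 q [-0.46 -0.42  1.94 -0.01  1.63 -1.93]
the job is handed in; nothing more can be done
None
```

I handed the job in at about 30 s on the robot's clock, and everything I could check was in place; no verdict is reported. The tool could only be turned about the vertical. To pour, I held the cup lightly by its rim as a pivot and dragged it over the tub's edge until it tipped. I then put the cup in the disc bay, the dresser in the T bay and the whetstone in the bar bay. The whetstone was lowered slowly until it touched the floor.

**What the checks showed:**
- **Balls and tub:** six balls were visible in the standing tub after the pour. In the last top image the tub had moved about 3 mm.
- **Cup:** it was empty and stood upright near the centre of its bay when I let go of it. The final automatic measurement of it was spoiled, because it gave a 122 x 72 mm blob that probably took in the label next to the cup.
- **Whetstone:** within 4 mm of its bay centre and under 1° off lengthwise.
- **Dresser:** within 3 mm of its bay centre and about 3° off lengthwise.
- **Bottle, glass and screwdriver:** their image areas were essentially unchanged from the start.

**What went wrong:**
- My first grasp of the dresser lifted before the fingers had closed. It had not moved, and the second try worked.
- I overshot twice when travelling and corrected both times.
- The picture quota ran out before the last view, so the final checks are numbers only. I did not recount the balls at the end.

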